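# Lock the drill template on the setup stand

### The arm

A 6-joint arm with a two-finger parallel gripper is mounted at the origin on the work surface. World frame = base frame: x ahead of the robot, y to its left, z up, the work surface at z = 0. Lengths are in m, angles in rad, forces in N, time in s.
With the tool pointing down it reaches from about 0.225 to 0.875 m from the base axis. Payload 3.4 kg.
Tool frame: the origin (TCP) lies at the very end of the fingers, on their centre line; the grasp point (between the pads) lies 19 mm behind it; z points along the fingers, y is the line along which they close (so a half turn about z gives the same grasp; the last joint's range is limited). The gripper opens to 85 mm and grips with 20 to 120 N. Pads are 22 mm wide; open, the fingers measure 114 mm over their backs; the gripper's body (76 mm by 85 mm) begins 54 mm behind the grasp point. The pads swing forward as they close: fully open they stand 13 mm farther back than shut.
Start: joints at [-1.223, 0.276, 1.505, -0, 1.361, -0.121], TCP at [0.26, -0.513, 0.231] pointing down, gripper open.
Joint ranges: [-2.89, 2.89], [-0.75, 2.08], [0.22, 2.7], [-1.18, 4.32], [0.11, 2.71], [-2.7, 2.7]. Speed limits (rad/s): [2.57, 2.57, 3.14, 3.14, 3.14, 3.14].

### API

Orientations are given as a unit quaternion [w, x, y, z].
In Python, from rig import readout, vision, manip gives the robot as it stands.
- The arm moves only by the shell command python3 -m handwheel 'ROWS' [FORCE]. ROWS is JSON, a list of rows, each a list of 3 entries, a list of its own where there are three numbers: the shift along the tool's x, y, z in mm, then the turn, a rotation vector about the tool's x, y, z in units of 6 degrees (1.0 is 6 degrees), then the closure, from -1 (fully open) to 1 (shut), so that 0 is half open. A call has 1 to 20 rows; each row shifts and turns the commanded pose from where the row before left it, along the tool's axes as they then stand; what a row does not reach is not made up. A row lasts 1/8 s, in which the tool goes at most 62.5 mm and 10.7 degrees, less where a joint would pass 70% of its speed; a pose out of reach is approached as far as the arm can. A call is refused whole if a number of a shift passes 62.5 or a number of a turn 1, either way. A call with a gripper value outside its range is refused whole. The fingers move at their own pace and stop on an object; FORCE is the grip in N (left out, the last holds). Time passes only in rows, so rows that do not move let the fingers close. It gives the time, the measured TCP pose, the force, the opening and the grip force at its end, in the units of the state.
- readout.get_state(): the state, without advancing time (a new reading comes with each control period).
- vision.get_image(name): name is "scene" or "top" or "wrist"; returns the picture (420x560x3 uint8, blue, green, red); there is no depth.
- vision.camera_params(name): a dict with "intrinsics" (3x3 intrinsics, pixels), "rvec" (rotation vector, rad) and "tvec" (3), from world to camera coordinates, as OpenCV has them; the wrist camera has in their place "hand_eye" (4x4, takes a point from camera to tool coordinates, whose origin is the TCP and whose axes are the flange's). Camera axes: x right, y down, z forward; pixel columns grow to the right and rows downward; lengths in m; the calibration is good to about 2 mm. A picture is of the moment at which its call begins: read the wrist's pose just before it. camera_params takes no time and is no camera call.
- manip.sign_off(): hands the job in; it is judged then, once.
The state is a dict: "clock": time; "qpos": joint angles; "qd": joint speeds; "effort": joint torques, N m; "position": TCP position; "ee_rot": TCP orientation; "contact_force": force on the tool from outside, world axes, zero at the start; "moment": the same for the moment, N m; "width": finger opening in m; "gripper_force": force on a finger pad.
Only numpy, scipy, OpenCV 4.12 (cv2) and the standard library are available. Lean on these libraries where they do the work, as an engineer would, in place of code of your own. Each camera call takes 0.05 s, during which the arm holds its last target. There are 200 camera calls.

### The job

Pick up the blue drill template and mount it on the sloping setup stand: press the large end of its keyhole over the stud head until the plate lies flat on the face, then slide it down the slope until it is fully home on the stud and the red spring catch has popped up behind its upper edge. The stud may be clamped a little up or down the slope from its marked place, so feel for it gently and do not force the plate; let go at the end, and leave the oil bottle, tool holder and wrench alone.

Things in the scene. Friction and masses are not known exactly. Their poses are not given: they have to be found in the camera images.
- template: blue drill template, 0.3 kg, lies flat, grip up. Plate 6 mm thick, x -62 to +48 mm, y -38 to +38. Origin: underside, centre of the keyhole's large end; z out of the top, x from large end to narrow slot and upper edge (mount uphill). Black upright grip: x -52 to -16 mm, 16 mm wide in y, z 6 to 50 mm. Four brass bushes 3 mm high, at y +-27
- template_hole (a point): centre of the keyhole's large end (eight-sided, 20 mm across flats), on the template's underside; same axes as the template
- template_slot (a point): where the stud's axis is when the template is home, on the underside, 20 mm along +x from the large end's centre. The slot is 11 mm wide and its closed end is 4 mm beyond this point
- template_grip (a point): point in the middle of the black grip, 34 mm above the underside and 34 mm towards -x from the large end's centre; grip it across y (16 mm)
- stand: fixed grey setup stand on the bench, base 170 x 140 mm, carrying the sloping face; origin at the centre of its underside, z up, x from its low side to its high side
- stud_mark (a point): mark at the face's centre, on its surface, 55 mm above the bench. x straight up the slope (20 degrees), y level, z square out of the face (200 x 140 mm). The real stud is clamped within 14 mm of here along x, either way (hidden); in y it is true. Stud: shank 8 mm thick, brass head 17 mm across, from 8 to 13 mm above the face
- catch (a joint): red spring pin, 10 mm across, 35 mm uphill of the stud (moves with it), 5 mm proud of the face at 0; value = how far pressed in, m (0.005 = level). Takes about 3.5 N. The plate presses it in while flat with the large end round the stud; it pops up to 0 behind the plate's upper edge when home (2 mm of play)
- oil_bottle: bystander: oil bottle, 56 mm across, 150 mm tall, origin under its middle
- tool_holder: bystander: steel tool holder, 48 mm across, 75 mm tall, origin under its middle
- wrench: bystander: wrench lying on the bench
Things that resemble listed ones, but are neither listed nor needed, are in the scene too. Of the things like the template, leave any that is pink or turquoise; of the rest the larger one is meant.

How it is judged:
By the outcome, as a careful person would: the job done as asked, in the order asked, and still so for the second after the job is handed in, with the robot touching nothing.
It also fails if it takes over 54 s, if anything falls off the work surface, if the arm or the gripper's body presses on something with over 40 N, if the wrist force passes 120 N, or if a joint passes its speed limit or range.

## Working session

There is one attempt and no reset: what is moved stays moved. The work goes in short steps, Python scripts to look and compute and a shell command to move; the robot and the scene stay as the last step left them, time stands still between calls to the robot, and variables do not carry over. Pictures are saved under pics/ and viewed, at most 10 in all, crops included, and the job is handed in when it is done.

```bash
mkdir -p pics
python3 - <<'E'
from rig import readout, vision
import cv2
for n in ("scene","top"):
    im=vision.get_image(n); cv2.imwrite(f"pics/{n}0.png",im)
    print(n,vision.camera_params(n))
print(vision.camera_params("wrist")); print(readout.get_state())
E
```

```text
scene {'intrinsics': array([[436.69873346,   0.        , 285.13822185],
       [  0.        , 436.69873346, 208.28788505],
       [  0.        ,   0.        ,   1.        ]]), 'rvec': array([ 1.98021603,  1.03609397, -0.54328316]), 'tvec': array([-0.30682012, -0.19079214,  1.33596899])}
top {'intrinsics': array([[385.99729068,   0.        , 275.73143816],
       [  0.        , 385.99729068, 211.62988364],
       [  0.        ,   0.        ,   1.        ]]), 'rvec': array([ 2.15799601, -2.19414862,  0.07394657]), 'tvec': array([0.00513007, 0.52731654, 1.02836241])}
{'intrinsics': array([[305.90595658,   0.        , 277.27929767],
       [  0.        , 305.90595658, 209.79480708],
       [  0.        ,   0.        ,   1.        ]]), 'hand_eye': array([[ 3.11527779e-04, -9.52200929e-01, -3.05472247e-01,
         7.83660837e-02],
       [ 9.99999884e-01,  4.09079702e-04, -2.55336877e-04,
        -1.46892286e-05],
       [ 3.68094508e-04, -3.05472132e-01,  9.52200946e-01,
        -1.42538231e-01],
       [ 0.00000000e+00,  0.00000000e+00,  0.00000000e+00,
         1.00000000e+00]])}
{'clock': 0.1, 'qpos': array([-1.22299189e+00,  2.76560139e-01,  1.50601157e+00,  2.09402044e-05,
        1.36074635e+00, -1.20983838e-01]), 'qd': array([ 0.00047007, -0.00192765, -0.00266078,  0.00079824,  0.00138719,
        0.00077596]), 'effort': array([ 2.34372943e-03, -4.17700195e+01, -2.46404922e+01, -1.40834718e-04,
        5.80130771e-03, -7.09178124e-06]), 'position': array([ 0.25963155, -0.51250148,  0.23050805]), 'ee_rot': array([-8.58316631e-04,  9.72655381e-01,  2.32251514e-01, -8.74571557e-05]), 'contact_force': array([ 0.03419211,  0.10992785, -0.48028352]), 'moment': array([-0.01415716, -0.03040076, -0.03282736]), 'gripper_force': 0.0, 'width': 0.0855351372735055}
```

View pics/top0.png

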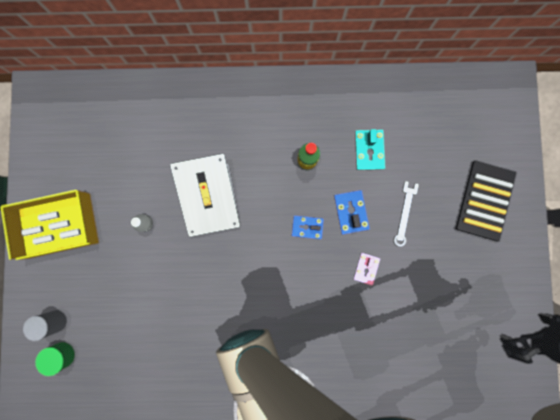

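View pics/scene0.png

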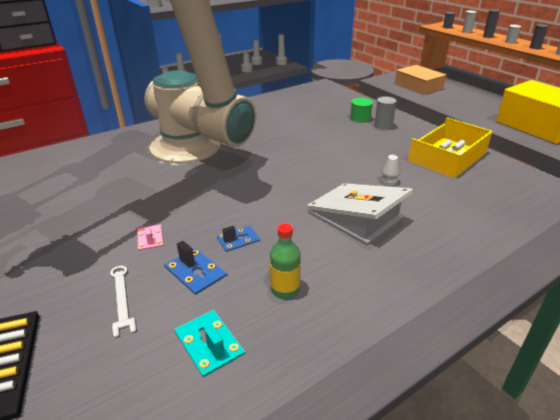

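The larger blue template is at top (352,212) and the stand at (205,195). The bottle is between them at (309,155), and the smaller blue lookalike at (308,227). I'll enlarge both targets next.

Run:
```python
import cv2,numpy as np
im=cv2.imread("pics/top0.png")
a=cv2.resize(im[180:245,325:380],None,fx=7,fy=7,interpolation=cv2.INTER_CUBIC)
b=cv2.resize(im[145:245,165:245],None,fx=4.55,fy=4.55,interpolation=cv2.INTER_CUBIC)[:455]
print(a.shape,b.shape)
cv2.imwrite("pics/crop1.png",np.hstack([a,b]))
```

```text
(455, 385, 3) (455, 364, 3)
```

View pics/crop1.png

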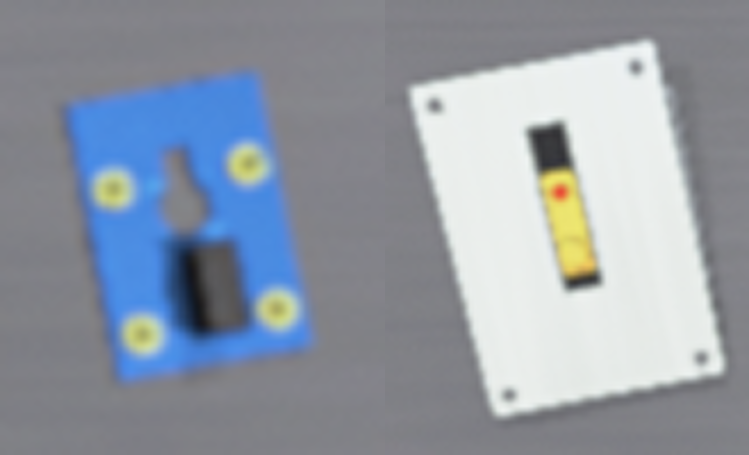

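```bash
cat > h.py <<'E'
import numpy as np, cv2
from scipy.optimize import least_squares
from scipy.spatial.transform import Rotation as R
from rig import readout, vision
def cam(n):
    p=vision.camera_params(n); return p["intrinsics"],p["rvec"],p["tvec"]
def camw(s):
    p=vision.camera_params("wrist"); T=np.eye(4); q=s["ee_rot"]
    T[:3,:3]=R.from_quat(np.r_[q[1:],q[0]]).as_matrix(); T[:3,3]=s["position"]
    C=np.linalg.inv(T@p["hand_eye"]); return p["intrinsics"],cv2.Rodrigues(C[:3,:3])[0],C[:3,3]
def proj(P,c): return cv2.projectPoints(np.asarray(P,float).reshape(-1,3),c[1],c[2],c[0],None)[0].reshape(-1,2)
def pose(v,z,tilt):
    return R.from_euler("z",v[2])*R.from_euler("y",-tilt), np.array([v[0],v[1],z])
def fit(pts,obs,c,z,tilt,v0):
    def f(v):
        r,t=pose(v,z,tilt); return (proj(r.apply(pts)+t,c)-obs).ravel()
    s=least_squares(f,v0); return s.x,np.sqrt(np.mean(s.fun**2))
TP=np.array([[48,38,6],[48,-38,6],[-62,-38,6],[-62,38,6]])/1e3
FP=np.array([[100,70,0],[100,-70,0],[-100,-70,0],[-100,70,0]])/1e3
E
python3 - <<'E'
from h import *
c=cam("top"); 
a=(np.array([[66,104],[258,72],[314,346],[120,382]])+.5)/7-.5+[325,180]
b=(np.array([[23,88],[268,40],[339,372],[107,417]])+.5)/4.55-.5+[165,145]
for yaw in (0.2,):
    vt,e=fit(TP,a,c,0,0,[.5,-.2,yaw]);print(vt,np.degrees(vt[2]),e)
    vs,e=fit(FP,b,c,.055,np.radians(20),[.5,.2,yaw]);print(vs,np.degrees(vs[2]),e)
r,t=pose(vs,.055,np.radians(20))
for x in (-14,0,14): print(x,(proj(r.apply([[x/1e3,0,.013],[(x+35)/1e3,0,.005]])+t,c)-[165,145]+.5)*4.55+[385,0])
r,t=pose(vt,0,0); print("grip",r.apply([-.034,0,.034])+t)
E
```

```text
[ 0.53143162 -0.21104516  0.16242553] 9.30629727917092 0.18684342142488508
[0.56938741 0.18137489 0.17116669] 9.80712880390188 0.1828785168827491
-14 [[573.57431193 262.35817859]
 [561.43779315 200.99715345]]
0 [[568.03336242 239.08739828]
 [555.8429178  177.46135768]]
14 [[562.45122241 215.64362683]
 [550.20638394 153.75031828]]
grip [ 0.49787913 -0.21654338  0.034     ]
```

```bash
cat >> h.py <<'E'
def goal(p,yaw,tilt):
    "print shift (mm, present tool axes) then turn (units) to TCP p with tool x at yaw, z down tilted by tilt"
    s=readout.get_state(); q=s["ee_rot"]; r=R.from_quat(np.r_[q[1:],q[0]])
    g=R.from_euler("z",yaw)*R.from_euler("y",-tilt)*R.from_euler("x",np.pi)
    print("shift",(r.inv().apply(np.asarray(p)-s["position"])*1e3).round(1),"turn",(np.degrees((r.inv()*g).as_rotvec())/6).round(2),
     "after turn shift",(g.inv().apply(np.asarray(p)-s["position"])*1e3).round(1))
E
python3 -m handwheel '[[[34.6,-15.6,0],[0,0,0],-0.2],[[34.6,-15.6,6],[0,0,0],-0.2],[[34.6,-15.6,6],[0,0,0],-0.2],[[34.6,-15.6,6],[0,0,0],-0.2],[[34.6,-15.6,6],[0,0,0],-0.2],[[34.6,-15.6,6],[0,0,0],-0.2],[[34.6,-15.6,6],[0,0,0],-0.2],[[34.6,-15.6,6],[0,0,0],-0.2],[[34.6,-15.6,6],[0,0,0],-0.2],[[34.6,-15.6,0],[0,0,0],-0.2],[[0,0,0],[0,0,0.98],-0.2],[[0,0,0],[0,0,0.98],-0.2],[[0,0,0],[0,0,0.97],-0.2],[[0,0,0],[0,0,0],-0.2],[[0,0,0],[0,0,0],-0.2]]'
python3 - <<'E'
from h import *
s=readout.get_state(); im=vision.get_image("wrist"); cv2.imwrite("pics/w1.png",im)
vt=[0.5314,-0.2110,0.1624]; r,t=pose(vt,0,0)
print(proj(r.apply(TP)+t,camw(s)).round())
print(s["clock"],s["position"],s["width"]); goal([.4979,-.2165,.015],.1624,0)
np.save("s1.npy",s,allow_pickle=True)
E
```

```text
clock: 1.98
position: [0.4978, -0.2175, 0.1831]
ee_rot: [-0.0, 0.997, 0.082, -0.0]
contact_force: [1.5, 0.3, 0.8]
width: 0.0511
gripper_force: 0.0
[[238. 107.]
 [315. 108.]
 [311. 213.]
 [242. 213.]]
1.975 [ 0.49784818 -0.21745505  0.18307408] 0.05110323046730638
shift [  0.2  -1.  168.2] turn [-0.    0.    0.01] after turn shift [  0.2  -1.  168.2]
```

View pics/w1.png

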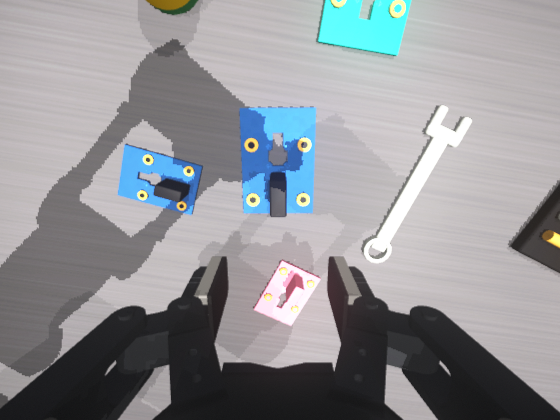

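The template's corners in the wrist picture are (240,107), (315,107), (314,213) and (243,213). That matches the prediction to about 1 mm, with the plate square to the tool. I'll descend and grip.

```bash
python3 -m handwheel '[[[0.2,0.4,30],[0,0,0],-0.2],[[0,0,40],[0,0,0],-0.2],[[0,0,40],[0,0,0],-0.2],[[0,0,30],[0,0,0],-0.2],[[0,0,15],[0,0,0],-0.2],[[0,0,8],[0,0,0],-0.2],[[0,0,5.2],[0,0,0],-0.2],[[0,0,0],[0,0,0],-0.2],[[0,0,0],[0,0,0],1],[[0,0,0],[0,0,0],1],[[0,0,0],[0,0,0],1],[[0,0,0],[0,0,0],1],[[0,0,0],[0,0,0],1],[[0,0,0],[0,0,0],1],[[0,0,0],[0,0,0],1]]' 100
```

```text
clock: 3.9
position: [0.4987, -0.2181, 0.0159]
ee_rot: [0.0, 0.997, 0.081, 0.001]
contact_force: [-0.2, 0.6, 5.7]
width: 0.0148
gripper_force: 98.5
```

```bash
python3 -m handwheel '[[[0,0,-5],[0,0,0],1],[[0,0,-15],[0,0,0],1],[[0,0,-35],[0,0,0],1],[[0,0,-40],[0,0,0],1],[[0,0,-40],[0,0,0],1],[[0,0,-40],[0,0,0],1],[[0,0,-35],[0,0,0],1],[[0,0,-15],[0,0,0],1],[[0,0,0],[0,0,0],1]]'
cat >> h.py <<'E'
VS=[0.5694,0.1814,0.1712]; TILT=np.radians(20)
def face(p):
    r,t=pose(VS,.055,TILT); return r.apply(np.asarray(p)/1e3)+t
def where():
    r,t=pose(VS,.055,TILT); s=readout.get_state()
    print("TCP on face mm",(r.inv().apply(s["position"]-t)*1e3).round(1),"F face",r.inv().apply(s["contact_force"]).round(1),"M",r.inv().apply(s["moment"]).round(2),"t",s["clock"],"w",s["width"],s["gripper_force"])
E
python3 - <<'E'
from h import *
goal(face([-139,0,180]),VS[2],TILT); print(face([-139,0,180]))
E
```

```text
clock: 5.03
position: [0.4984, -0.218, 0.2408]
ee_rot: [0.001, 0.997, 0.081, 0.001]
contact_force: [0.6, 1.1, -2.8]
width: 0.0145
gripper_force: 97.8
shift [ -57.7 -381.    63.7] turn [ 0.03  3.32 -0.09] after turn shift [ -72.9 -381.4   41.8]
[0.38002859 0.14865911 0.17660387]
```

```bash
python3 -m handwheel '[[[-4,-20,0],[0,0,0],1],[[-5,-30,0],[0,0,0],1],[[-5,-34,0],[0,0,0],1],[[-5,-34,0],[0,0,0],1],[[-5,-34,5],[0,0,0],1],[[-5,-34,8],[0,0,0],1],[[-5,-34,8],[0,0,0],1],[[-5,-34,8],[0,0,0],1],[[-5,-34,8],[0,0,0],1],[[-5,-34,8],[0,0,0],1],[[-5,-34,8],[0,0,0],1],[[-3.7,-25,10],[0,0,0],1],[[0,0,0],[0,0.8,0],1],[[0,0,0],[0,0.9,0],1],[[0,0,0],[0,0.9,0],1],[[0,0,0],[0,0.7,-0.09],1],[[0,0,0],[0,0,0],1],[[0,0,0],[0,0,0],1]]'
python3 - <<'E'
from h import *
s=readout.get_state(); im=vision.get_image("wrist"); cv2.imwrite("pics/w2.png",im); where()
c=camw(s)
for x in (-14,-9,0,14): print(x,proj([face([x,0,13]),face([x+35,0,5])],c).round(1).tolist())
print(proj([face(p*1e3) for p in FP],c).round(1).tolist())
np.save("s2.npy",np.r_[s["position"],s["ee_rot"]])
E
```

```text
clock: 7.28
position: [0.3793, 0.149, 0.1766]
ee_rot: [-0.013, 0.982, 0.084, 0.17]
contact_force: [-0.3, -0.4, -2.4]
width: 0.0146
gripper_force: 98.2
TCP on face mm [-138.8    0.4  180.3] F face [-0.7  0.5 -1.9] M [-0.03  0.4   0.07] t 7.325 w 0.014589013446089906 98.236985206604
-14 [[277.7, 56.3], [277.7, 14.9]]
-9 [[277.7, 50.2], [277.7, 8.5]]
0 [[277.7, 39.0], [277.7, -3.2]]
14 [[277.7, 21.3], [277.8, -21.9]]
[[194.3, -91.9], [361.3, -91.4], [344.7, 149.8], [210.3, 149.7]]
```

View pics/w2.png

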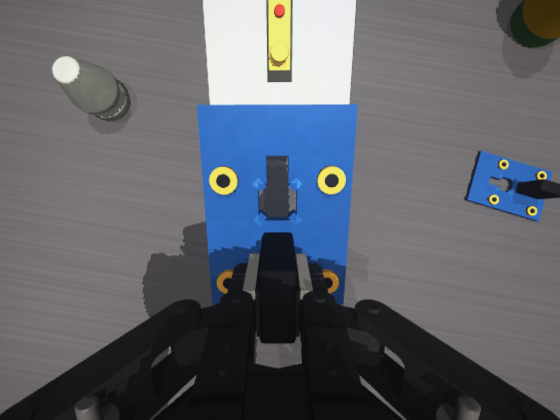

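The pin is near (279,11), the brass head near (279,50), and the held plate is centred near column 277. I'll enlarge this for finer positions.

Run:
```python
import cv2,numpy as np
im=cv2.imread("pics/w2.png")
a=cv2.resize(im[0:110,190:370],None,fx=4.4,fy=4.4,interpolation=cv2.INTER_CUBIC)
cv2.imwrite("pics/c2.png",a)
h=cv2.cvtColor(im,cv2.COLOR_BGR2HSV)
m=(((h[...,0]<6)|(h[...,0]>174))&(h[...,1]>140)&(h[...,2]>100)); m[60:]=0
y,x=np.where(m); print("red",x.mean(),y.mean(),len(x))
for lo,hi in((205,245),(312,352)):
    m=(h[160:200,lo:hi,0]>22)&(h[160:200,lo:hi,0]<35)&(h[160:200,lo:hi,1]>150); y,x=np.where(m); print("bush",(x.min()+x.max())/2+lo,(y.min()+y.max())/2+160)
```

```text
red 278.9462365591398 10.301075268817204 93
bush 223.0 180.0
bush 328.0 180.0
```

View pics/c2.png

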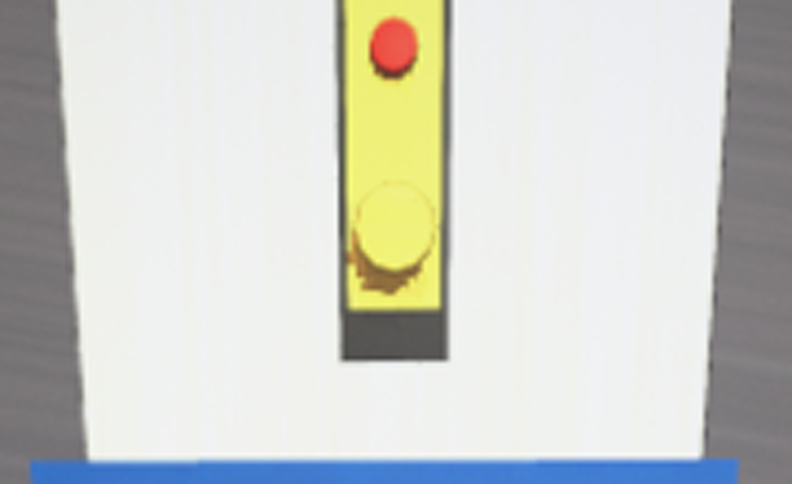

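Run:
```python
from h import *
s=np.load("s2.npy"); s={"position":s[:3],"ee_rot":s[3:]}; c=camw(s)
r=R.from_quat(np.r_[s["ee_rot"][1:],s["ee_rot"][0]])
def tp(p): return r.apply(np.array(p)/1e3)+s["position"]
P=[[81.5,-38,10],[81.5,38,10],[33.5+15,-27,7],[33.5+15,27,7],[33.5-40,-27,7]]
print(proj(tp(P),c).round(1).tolist())
print(proj(tp([[33.5,0,10],[33.5,0,16]]),c).round(1).tolist())
goal(face([-103.5,-1.4,38]),VS[2],TILT)
```

```text
[[197.0, 104.5], [358.2, 104.6], [223.0, 174.9], [332.1, 174.9], [228.4, 273.6]]
[[277.5, 202.3], [277.5, 199.1]]
shift [ 36.    1.5 142.1] turn [0.03 0.04 0.01] after turn shift [ 35.3   1.8 142.3]
```

```bash
python3 -m handwheel '[[[9,0.5,20],[0,0,0],1],[[9,0.5,30],[0,0,0],1],[[9,0.5,35],[0,0,0],1],[[8.5,0.2,30],[0.02,0.04,0.01],1],[[0,0,17],[0,0,0],1],[[0,0,10],[0,0,0],1],[[0,0,0],[0,0,0],1],[[0,0,0],[0,0,0],1]]'
python3 - <<'E'
from h import *
s=readout.get_state(); im=vision.get_image("wrist"); where()
cv2.imwrite("pics/w3.png",cv2.resize(im[0:160,150:410],None,fx=3,fy=3,interpolation=cv2.INTER_CUBIC))
c=camw(s)
for x in (-14,-10,0): print(x,((proj([face([x,0,13]),face([x+35,0,5])],c)-[150,0]+.5)*3).round(1).tolist())
np.save("s3.npy",np.r_[s["position"],s["ee_rot"]])
E
```

```text
clock: 8.32
position: [0.461, 0.1609, 0.0561]
ee_rot: [-0.015, 0.981, 0.084, 0.174]
contact_force: [-0.6, -0.4, -2.7]
width: 0.0151
gripper_force: 98.2
TCP on face mm [-103.3   -1.8   38.9] F face [-1.   0.2 -3.2] M [ 0.04  0.37 -0.02] t 8.375 w 0.014860190601309421 98.18920254707336
-14 [[373.6, 269.1], [373.4, 48.7]]
-10 [[373.5, 243.8], [373.3, 21.1]]
0 [[373.3, 178.8], [373.1, -49.7]]
```

View pics/w3.png

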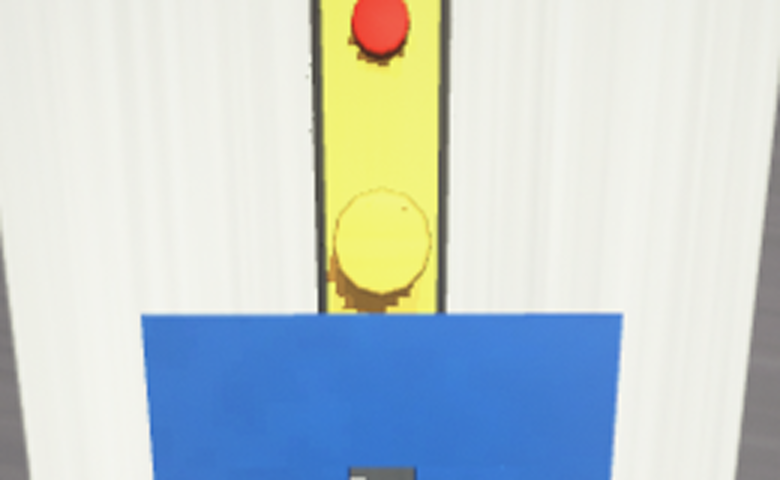

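Head and plate centres now line up in column (both about 382 in the crop), and the stud is about 9.8 mm below its mark. I'll move 60 mm up the slope, then feel downward.

```bash
python3 -m handwheel '[[[10,0,0],[0,0,0],1],[[20,0,0],[0,0,0],1],[[20,0,0],[0,0,0],1],[[10,0,0],[0,0,0],1],[[0,0,0],[0,0,0],1],[[0,0,0],[0,0,0],1]]'
python3 - <<'E'
from h import *
where(); goal(face([-43.3,-1.8,28]),VS[2],TILT)
E
```

```text
clock: 9.12
position: [0.5148, 0.1701, 0.0755]
ee_rot: [-0.014, 0.981, 0.084, 0.172]
contact_force: [-0.6, -0.2, -2.3]
width: 0.015
gripper_force: 98.2
TCP on face mm [-45.3  -1.8  38.3] F face [-1.3 -0.1 -1.9] M [0.01 0.36 0.02] t 9.125 w 0.015042031844057415 98.18947076797485
shift [ 2.  -0.  10.3] turn [ 0.01  0.01 -0.  ] after turn shift [ 2.  -0.  10.3]
```

```bash
python3 -m handwheel '[[[2,0,3],[0,0,0],1],[[0,0,4],[0,0,0],1],[[0,0,2],[0,0,0],1],[[0,0,1],[0,0,0],1],[[0,0,1],[0,0,0],1],[[0,0,0],[0,0,0],1]]'
python3 - <<'E'
from h import *
where()
E
python3 -m handwheel '[[[0,0,1],[0,0,0],1],[[0,0,1],[0,0,0],1],[[0,0,0],[0,0,0],1]]'
python3 - <<'E'
from h import *
where()
E
```

```text
clock: 9.88
position: [0.5216, 0.1713, 0.0663]
ee_rot: [-0.015, 0.981, 0.084, 0.173]
contact_force: [0.4, 0.4, -2.3]
width: 0.0149
gripper_force: 98.3
TCP on face mm [-42.   -1.8  27.3] F face [-0.3  0.4 -2.3] M [-0.01  0.48  0.05] t 9.875 w 0.014862098998585852 98.2750403881073
clock: 10.25
position: [0.5223, 0.1714, 0.0644]
ee_rot: [-0.015, 0.981, 0.084, 0.173]
contact_force: [-1.2, -0.4, -2.9]
width: 0.0148
gripper_force: 98.3
TCP on face mm [-42.   -1.9  25.3] F face [-2.2 -0.2 -2.3] M [ 0.09  0.5  -0.03] t 10.25 w 0.014813095052869272 98.30512762069702
```

```bash
python3 -m handwheel '[[[0,0,1],[0,0,0],1],[[0,0,1],[0,0,0],1],[[0,0,1],[0,0,0],1],[[0,0,0],[0,0,0],1]]'
python3 - <<'E'
from h import *
where()
E
python3 -m handwheel '[[[0,0,1],[0,0,0],1],[[0,0,1],[0,0,0],1],[[0,0,0],[0,0,0],1]]'
python3 - <<'E'
from h import *
where()
E
```

```text
clock: 10.75
position: [0.5233, 0.1716, 0.0616]
ee_rot: [-0.014, 0.981, 0.084, 0.173]
contact_force: [-0.9, 0.4, -3.4]
width: 0.0148
gripper_force: 98.3
TCP on face mm [-42.   -1.8  22.3] F face [-2.   0.5 -2.9] M [0.   0.49 0.03] t 10.75 w 0.01479083849867472 98.2951283454895
clock: 11.12
position: [0.524, 0.1717, 0.0598]
ee_rot: [-0.015, 0.981, 0.084, 0.173]
contact_force: [-2.1, -0.2, -1.0]
width: 0.015
gripper_force: 98.5
TCP on face mm [-42.   -1.9  20.4] F face [-2.3  0.2 -0.2] M [-0.    0.55 -0.07] t 11.125 w 0.01498635381898529 98.52620244026184
```

Catch contact is starting (F normal is rising), and the hole is round the head. I'll keep pressing.

```bash
python3 -m handwheel '[[[0,0,1],[0,0,0],1],[[0,0,1],[0,0,0],1],[[0,0,0],[0,0,0],1]]'
python3 - <<'E'
from h import *
where()
E
python3 -m handwheel '[[[0,0,1],[0,0,0],1],[[0,0,1],[0,0,0],1],[[0,0,0],[0,0,0],1]]'
python3 - <<'E'
from h import *
where(); goal(face([-42,-1.9,16]),VS[2],TILT)
E
```

```text
clock: 11.5
position: [0.5248, 0.1718, 0.0579]
ee_rot: [-0.015, 0.981, 0.084, 0.173]
contact_force: [-2.0, 0.4, -1.1]
width: 0.0145
gripper_force: 98.7
TCP on face mm [-41.8  -1.9  18.4] F face [-2.1  0.8 -0.4] M [-0.06  0.46 -0.05] t 11.5 w 0.014544842506695407 98.67627382278442
clock: 11.88
position: [0.5255, 0.1719, 0.0561]
ee_rot: [-0.015, 0.981, 0.084, 0.173]
contact_force: [-2.0, -0.7, -0.6]
width: 0.0147
gripper_force: 99.0
TCP on face mm [-41.7  -1.9  16.4] F face [-2.2 -0.4  0.2] M [-0.02  0.43  0.01] t 11.875 w 0.014743239693815044 99.00124669075012
shift [-0.3  0.   0.4] turn [ 0.01 -0.01 -0.  ] after turn shift [-0.3  0.   0.4]
```

```bash
python3 -m handwheel '[[[0,0,0.7],[0,0,0],1],[[0,0,0.7],[0,0,0],1],[[0,0,0],[0,0,0],1]]'
python3 - <<'E'
from h import *
where()
E
```

```text
clock: 12.25
position: [0.5257, 0.1719, 0.056]
ee_rot: [-0.014, 0.981, 0.084, 0.174]
contact_force: [-7.8, -3.0, 10.4]
width: 0.0144
gripper_force: 101.0
TCP on face mm [-41.7  -1.9  16.2] F face [-4.2 -1.6 12.6] M [0.06 0.78 0.04] t 12.25 w 0.014418719408643442 101.03947877883911
```

```bash
python3 -m handwheel '[[[-1,0,-0.5],[0,0,0],1],[[-2,0,0],[0,0,0],1],[[-2,0,0],[0,0,0],1],[[-2,0,0],[0,0,0],1],[[0,0,0],[0,0,0],1]]'
python3 - <<'E'
from h import *
where()
E
python3 -m handwheel '[[[-2,0,0],[0,0,0],1],[[-2,0,0],[0,0,0],1],[[-2,0,0],[0,0,0],1],[[0,0,0],[0,0,0],1]]'
python3 - <<'E'
from h import *
where()
E
```

```text
clock: 12.88
position: [0.524, 0.1717, 0.0557]
ee_rot: [-0.015, 0.98, 0.084, 0.179]
contact_force: [1.1, -1.7, 5.9]
width: 0.0147
gripper_force: 99.4
TCP on face mm [-43.3  -1.8  16.5] F face [ 2.8 -1.8  5.2] M [-0.   -0.46 -0.08] t 12.875 w 0.014745869271879325 99.41035151481628
clock: 13.38
position: [0.5187, 0.1709, 0.0538]
ee_rot: [-0.015, 0.98, 0.084, 0.179]
contact_force: [0.7, 0.2, 5.9]
width: 0.0147
gripper_force: 99.4
TCP on face mm [-49.   -1.7  16.5] F face [2.7 0.1 5.3] M [ 0.11 -0.43 -0.04] t 13.375 w 0.01466255715616373 99.41863417625427
```

```bash
python3 -m handwheel '[[[-2,0,0],[0,0,0],1],[[-2,0,0],[0,0,0],1],[[-2,0,0],[0,0,0],1],[[0,0,0],[0,0,0],1]]'
python3 - <<'E'
from h import *
where()
E
python3 -m handwheel '[[[-2,0,0],[0,0,0],1],[[-2,0,0],[0,0,0],1],[[-1,0,0],[0,0,0],1],[[0,0,0],[0,0,0],1]]'
python3 - <<'E'
from h import *
where(); goal(face([-63,-1.9,16]),VS[2],TILT)
E
```

```text
clock: 13.88
position: [0.5133, 0.17, 0.0518]
ee_rot: [-0.015, 0.98, 0.084, 0.179]
contact_force: [1.9, 0.3, 6.2]
width: 0.0145
gripper_force: 99.4
TCP on face mm [-54.9  -1.7  16.5] F face [3.9 0.  5.2] M [ 0.11 -0.41 -0.08] t 13.875 w 0.014453341087308306 99.42389130592346
clock: 14.38
position: [0.5089, 0.1692, 0.0502]
ee_rot: [-0.015, 0.98, 0.084, 0.179]
contact_force: [2.1, 1.2, 6.6]
width: 0.0145
gripper_force: 99.4
TCP on face mm [-59.6  -1.7  16.5] F face [4.4 0.9 5.4] M [ 0.09 -0.56 -0.04] t 14.375 w 0.014473297184182264 99.42692041397095
shift [-3.4  0.2  0.5] turn [ 0.   -0.12 -0.01] after turn shift [-3.4  0.2  0.5]
```

```bash
python3 -m handwheel '[[[-1,0,0],[0,0,0],1],[[-1,0,0],[0,0,0],1],[[-1,0,0],[0,0,0],1],[[0,0,0],[0,0,0],1]]'
python3 - <<'E'
from h import *
where()
E
python3 -m handwheel '[[[-1,0,0],[0,0,0],1],[[-1,0,0],[0,0,0],1],[[0,0,0],[0,0,0],1]]'
python3 - <<'E'
from h import *
where()
s=readout.get_state(); cv2.imwrite("pics/w4.png",vision.get_image("wrist"))
E
```

```text
clock: 14.88
position: [0.5053, 0.1686, 0.0487]
ee_rot: [-0.015, 0.98, 0.084, 0.178]
contact_force: [1.8, -0.6, 7.3]
width: 0.0146
gripper_force: 99.7
TCP on face mm [-63.6  -1.7  16.4] F face [ 4.1 -0.9  6.3] M [ 0.12 -0.27 -0.03] t 14.875 w 0.014576327710877563 99.66999292373657
clock: 15.25
position: [0.505, 0.1685, 0.0486]
ee_rot: [-0.015, 0.98, 0.084, 0.18]
contact_force: [3.3, -1.3, 6.0]
width: 0.0145
gripper_force: 99.5
TCP on face mm [-63.9  -1.7  16.5] F face [ 4.9 -1.9  4.6] M [ 0.11 -0.56 -0.07] t 15.25 w 0.014549098914294834 99.49062466621399
```

View pics/w4.png

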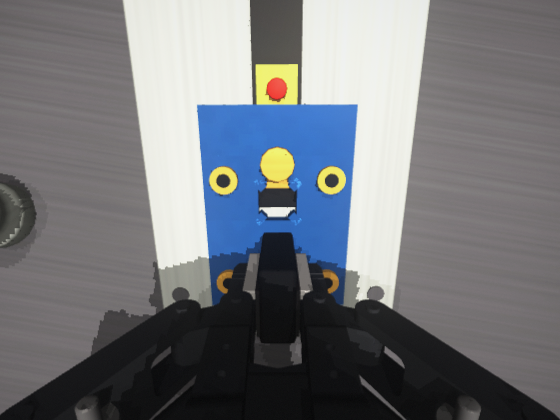

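The head is over the slot and the red pin shows just clear of the upper edge. I'll push slightly more to confirm the stop.

```bash
python3 -m handwheel '[[[-1,0,0],[0,0,0],1],[[-1,0,0],[0,0,0],1],[[0,0,0],[0,0,0],1]]'
python3 - <<'E'
from h import *
where()
E
```

```text
clock: 15.68
position: [0.5048, 0.1685, 0.0487]
ee_rot: [-0.016, 0.98, 0.084, 0.181]
contact_force: [6.7, 0.4, 4.8]
width: 0.0148
gripper_force: 99.3
TCP on face mm [-64.   -1.7  16.6] F face [ 7.9 -0.7  2.2] M [ 0.   -0.94 -0.04] t 15.675 w 0.014839378088654853 99.27788615226746
```

It's at a firm stop, so I'll relax, release and retreat along the face normal.

```bash
python3 -m handwheel '[[[1.5,0,0],[0,0,0],1],[[0,0,0],[0,0,0],1],[[0,0,0],[0,0,0],0.3],[[0,0,0],[0,0,0],0],[[0,0,0],[0,0,0],-0.2],[[0,0,0],[0,0,0],-0.2],[[0,0,0],[0,0,0],-0.2],[[0,0,-5],[0,0,0],-0.2],[[0,0,-15],[0,0,0],-0.2],[[0,0,-30],[0,0,0],-0.2],[[-10,0,-30],[0,0,0],-0.2],[[-20,0,-30],[0,0,0],-0.2],[[-20,0,-20],[0,0,0],-0.2],[[0,0,0],[0,0,0],-0.2],[[0,0,0],[0,0,0],-0.2]]'
python3 - <<'E'
from h import *
s=readout.get_state(); where(); im=vision.get_image("wrist"); sc=vision.get_image("scene")
a=cv2.resize(im[0:200,200:360],None,fx=3,fy=3,interpolation=cv2.INTER_CUBIC)
b=cv2.resize(sc[150:260,290:430][:,:],None,fx=2.2,fy=2.2,interpolation=cv2.INTER_CUBIC)
o=np.zeros((600,790,3),np.uint8); o[:,:480]=a; o[:b.shape[0],480:480+b.shape[1]]=b[:,:310]
cv2.imwrite("pics/w5.png",o)
E
```

```text
clock: 17.55
position: [0.4091, 0.1519, 0.1505]
ee_rot: [-0.015, 0.981, 0.084, 0.174]
contact_force: [1.0, 0.0, 1.1]
width: 0.0516
gripper_force: 0.0
TCP on face mm [-120.5   -1.7  145.5] F face [ 1.3 -0.2  0.7] M [0.01 0.21 0.01] t 17.55 w 0.051614513443129055 0.0
```

View pics/w5.png

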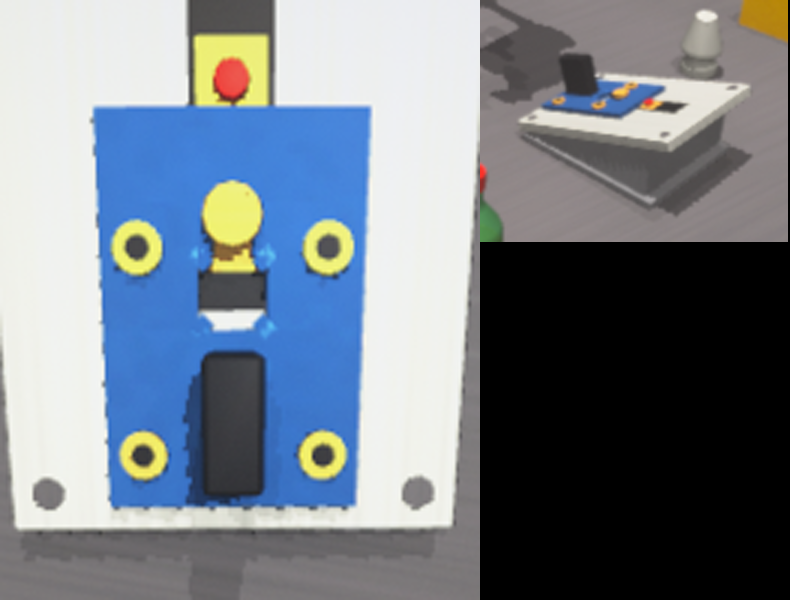

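The plate lies flat with the head over the slot, and the red pin at (232,78) stands clear behind its upper edge. The gripper is touching nothing, so I'm handing in.

```bash
python3 -c "
from rig import manip; print(manip.sign_off())"
```

```text
the job is handed in; nothing more can be done
None
```

The blue template is mounted flat and fully home on the stud, the red catch is up behind its upper edge, the gripper has let go and is clear, and the job is handed in at about 18 s.

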